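# Put the bench scraper away in its slotted block

## Robot

A 6-joint arm with a two-finger parallel gripper is mounted at the origin on a cart in front of the work surface, level with it; the furniture and walls round the work are solid. World frame = base frame: x ahead of the robot, y to its left, z up, the work surface at z = 0. Lengths are in m, angles in rad, forces in N, time in s.
With the tool pointing down it reaches from about 0.275 to 0.75 m from the base axis. Payload 10.2 kg.
Tool frame: the origin (TCP) lies midway between the tips of the shut fingers; the grasp point (between the pads) lies 19 mm behind it; z points along the fingers, y is the line along which they close (so a half turn about z gives the same grasp; the last joint's range is limited). The gripper opens to 85 mm and grips with 20 to 120 N. Pads are 22 mm wide; open, the fingers measure 114 mm over their backs; the gripper's body (76 mm by 85 mm) begins 54 mm behind the grasp point. The pads swing forward as they close: fully open they stand 13 mm farther back than shut.
Start: joints at [1.106, 0.313, 1.498, -0, 1.331, -0.223], TCP at [0.126, 0.51, 0.231] pointing down, gripper open.
Joint ranges: [-2.94, 2.94], [-0.97, 2.17], [0.19, 2.56], [-1.23, 4.37], [0.02, 3.11], [-2.88, 2.88]. Speed limits (rad/s): [2.39, 2.39, 3.01, 3.14, 3.14, 3.14].

## Interface

Orientations are given as a unit quaternion [w, x, y, z].
In Python, from plant import env, cams gives the robot as it stands.
- The arm moves only by the tool drive_tool, never from a script. Its argument "rows" is a list of rows, each a list of 7 numbers: the turn, a rotation vector about the tool's x, y, z in degrees, then the shift along the tool's x, y, z in cm, then the closure, from 0 (fully open) to 1 (shut). A call has 1 to 8 rows; each row is the pose to reach, as a shift and turn from the pose commanded when the call began, along the tool's axes at that moment; what a row does not reach only later rows make up. A row lasts 1/10 s, in which the tool goes at most 50 mm and 8.59 degrees, less where a joint would pass 70% of its speed; a pose out of reach is approached as far as the arm can. A call with a gripper value outside its range is refused whole. The fingers move at their own pace and stop on an object; the grip force is fixed at half the most. Time passes only in rows, so rows that repeat a pose let the fingers close. It gives the time, the measured TCP pose, the force, the opening and the grip force at its end, in the units of the state.
- env.observe(): the state, without advancing time (a new reading comes with each control period).
- cams.grab_frame(name): name is "scene" or "top" or "wrist"; returns the picture (384x512x3 uint8, red, green, blue); there is no depth.
- cams.camera_params(name): a dict with "fx", "fy", "cx", "cy" (pixels), "dist" ([k1, k2, p1, p2, k3] as OpenCV has them; the pictures are not rectified), "eye" and "rotation" of the camera in the world. Camera axes: x right, y down, z forward; pixel columns grow to the right and rows downward; lengths in m; the calibration is good to about 2 mm. A picture is of the moment at which its call begins: read the wrist's pose just before it. camera_params takes no time and is no camera call; for the wrist camera it gives the pose at the moment of the call.
- env.finish_job(): hands the job in; it is judged then, once.
The state is a dict: "t": time; "qpos": joint angles; "dq": joint speeds; "joint_efforts": joint torques, N m; "eef_pos": TCP position; "orientation": TCP orientation; "contact_force": force on the tool from outside, world axes, zero at the start; "moment": the same for the moment, N m; "finger_gap": finger opening in m; "gripper_force": force on a finger pad.
Only numpy, scipy, OpenCV 4.12 (cv2) and the standard library are available. Lean on these libraries where they do the work, as an engineer would, in place of code of your own. Each camera call takes 0.05 s, during which the arm holds its last target. There are 200 camera calls.

## Task

Put the wooden-handled bench scraper away: it lies flat, so first lean it in the middle of the blue sloping rest, blade edge down against the ledge and handle up on the two rails, and let go of it. Then take it again by the handle, stand it upright and slide the blade down into the slot of the wooden block until the handle sits on the block. Leave it there released, and do not disturb the other things on the table.

Things in the scene. Friction and masses are not known exactly. Their poses are not given: they have to be found in the camera images.
- scraper: bench scraper, 0.25 kg, both faces alike. Wooden handle bar 110 (x) x 26 (y) x 32 (z) mm, origin at its centre, x along it. Steel blade, 110 wide, 5 thick, z normal to it, stands out 75 mm from the middle of the bar's +y face: its edge is at y = +88 mm. Starts lying flat on the bar's underside, the blade level, 13.5 mm clear of the table. Balances 7 mm from the origin towards the blade.
- rest: fixed blue sloping rest with two aluminium rails, base plate 124 (x) x 116 (y) x 8 mm. Origin under the centre of the base. It slopes down at 45 degrees towards its own +y: the high end of the rails is at -y, the blue ledge for the blade's edge at +y.
- rest_seat (a point): where the bar's centre lies when the scraper leans on the rest (axes of the rest; 25 mm to -y of its origin, 120 mm up); the scraper's y then points 45 deg down towards the rest's +y, its x along the rest's x. The bar lies on two rails 14 mm wide at x = -38 and +38 mm, open between for a finger; the blade's end lies on a blue pad, its edge against a ledge 5.5 mm over its upper face.
- holder: fixed light wooden block with one slot, 150 (x) x 56 (y) x 96 mm high, on a foot 166 x 90 x 14 mm. Origin under its centre, z up.
- holder_slot (a point): centre of the slot's mouth, in the top face of the block (96 mm up; same axes as the block). The slot is 118 mm long in x, 8 mm wide in y and 82 mm deep, with straight sides. Fully home, the handle bar lies on the top face, its centre 13 mm above this point.
- box_cutter: loose yellow box cutter lying flat, 99 x 164 x 20 mm; origin at the centre of its underside; leave alone
- kit_tape: loose roll of tape lying flat, 94 mm across, 25 high; origin at the centre of its underside; leave alone
- tub_red: loose white tub with a red lid, 74 mm across, 70 high; origin at the centre of its underside; leave alone
- spice_green: loose spice jar with a green cap, 46 mm across, 106 high; origin at the centre of its underside; leave alone
Mind the look-alikes: they are no part of the job. Of the things that look like the holder, take the one that is farthest to the robot's right at the start.

How it is judged:
On the way, in this order (a step that is already met when the one before it is completed fails the run):
1. the scraper leans on the sloping rest, handle up on the rails and edge down at the ledge, let go of and still (distance between scraper and rest_seat below 0.03 m and angle between scraper's own y axis and vertical between 2.15 and 2.55 rad and angle between the x axis of scraper and the x axis of rest, either way round below 0.2 rad and contact force between scraper and the fingers below 0.1 N and linear speed of scraper below 0.02 m/s and angular speed of scraper below 0.1 rad/s), for 0.2 s.
2. taken again by the handle and stood upright, blade down, clear above the block (angle between scraper's own y axis and vertical above 2.8 rad and contact force between scraper and the fingers above 1 N and z of scraper in the frame of holder_slot above 0.07 m), for 0.1 s.
At the end, for the whole second after the job is handed in: The scraper stands in the slot, blade down and upright within about 7 degrees, its flat along the slot within 0.08 rad, the bar's centre within 10 mm (horizontally) of the slot's centre and 8 to 18 mm above the mouth (13 when home), released and at rest (z of scraper in the frame of holder_slot between 0.008 and 0.018 m and horizontal distance between scraper and holder_slot below 0.01 m and angle between scraper's own y axis and vertical above 3.02 rad and angle between the z axis of scraper and the y axis of holder, either way round below 0.08 rad and linear speed of scraper below 0.02 m/s and angular speed of scraper below 0.1 rad/s and contact force between scraper and the fingers below 0.1 N); the robot touches nothing.
It fails at once if another thing on the table is moved by more than 20 mm (distance of any of box_cutter, kit_tape, tub_red, spice_green from where it was at the start of the episode above 0.02 m).
It also fails if it takes over 61 s, if anything falls off the work surface, if the arm or the gripper's body presses on something with over 40 N, if the wrist force passes 120 N, or if a joint passes its speed limit or range.

## Working session

There is one attempt and no reset: what is moved stays moved. The work goes in short steps, Python scripts to look and compute and a tool call to move; the robot and the scene stay as the last step left them, time stands still between calls to the robot, and variables do not carry over. Pictures are saved under pics/ and viewed, at most 10 in all, crops included, and the job is handed in when it is done.

Besides the shell and the picture viewer there is one more tool, called after ">>>" as name([rows], argument=value, ...), one row to a line, values as JSON. drive_tool: Moves the arm, as the interface text tells. Its arguments: {"type":"object","properties":{"rows":{"type":"array"}},"required":["rows"]}

```bash
mkdir -p pics; ls; cat > h.py <<'E'
import numpy as np, cv2
from plant import env, cams
from scipy.spatial.transform import Rotation as R
def KD(p): return np.array([[p['fx'],0,p['cx']],[0,p['fy'],p['cy']],[0,0,1.]]), np.array(p['dist'],float)
def ray(p,uv):
    K,D=KD(p); u=cv2.undistortPoints(np.array(uv,float).reshape(-1,1,2),K,D).reshape(-1,2)
    return np.c_[u,np.ones(len(u))]@np.array(p['rotation']).T
def onz(p,uv,z):
    d=ray(p,uv); e=np.array(p['eye']); return e+d*((z-e[2])/d[:,2])[:,None]
def proj(p,X):
    K,D=KD(p); Rm=np.array(p['rotation']).T; return cv2.projectPoints(np.array(X,float).reshape(-1,1,3),cv2.Rodrigues(Rm)[0],-Rm@np.array(p['eye']),K,D)[0].reshape(-1,2)
def save(n,im): cv2.imwrite('pics/'+n+'.png',im[:,:,::-1])
def tool():
    s=env.observe(); q=s['orientation']; return np.array(s['eef_pos']),R.from_quat([q[1],q[2],q[3],q[0]]).as_matrix()
def go(pos,Rt):
    p,M=tool(); print('turn',np.round(R.from_matrix(M.T@Rt).as_rotvec(degrees=True),2),'shift cm',np.round(M.T@(np.array(pos)-p)*100,2))
E
python3 - <<'E'
from h import *
a=cams.grab_frame('scene');b=cams.grab_frame('top')
np.save('scene0.npy',a);np.save('top0.npy',b)
save('scene0',a);save('top0',b)
for n in('scene','top','wrist'):
    p=cams.camera_params(n);print(n,{k:np.round(v,3).tolist() for k,v in p.items()})
print(np.round(tool()[1],3))
E
```

```text
pics
scene {'fx': 487.748, 'fy': 487.748, 'cx': 254.372, 'cy': 188.605, 'dist': [0.036, 0.0, 0.0, 0.0, 0.0], 'eye': [-0.194, -0.358, 0.927], 'rotation': [-0.393, 0.826, -0.361, 0.18]}
top {'fx': 355.855, 'fy': 355.855, 'cx': 258.705, 'cy': 190.794, 'dist': [0.034, 0.0, 0.0, 0.0, 0.0], 'eye': [0.472, 0.317, 1.283], 'rotation': [0.033, -0.702, 0.711, -0.028]}
wrist {'fx': 311.457, 'fy': 311.457, 'cx': 254.435, 'cy': 190.629, 'dist': [0.025, 0.0, 0.0, 0.0, 0.0], 'eye': [0.063, 0.525, 0.373], 'rotation': [0.103, 0.781, 0.611, 0.079]}
[[-0.971  0.239 -0.001]
 [ 0.239  0.971 -0.001]
 [ 0.    -0.001 -1.   ]]
```

```bash
cat >> h.py <<'E'
_cp=cams.camera_params
def cp(n):
    p=dict(_cp(n)); q=p['rotation']; p['rotation']=R.from_quat([q[1],q[2],q[3],q[0]]).as_matrix(); return p
E
python3 - <<'E'
import cv2,numpy as np
a=cv2.imread('pics/top0.png'); cv2.imwrite('pics/top0b.png',cv2.resize(a,(800,600),interpolation=cv2.INTER_CUBIC))
E
```

```text
(no output)
```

View pics/scene0.png

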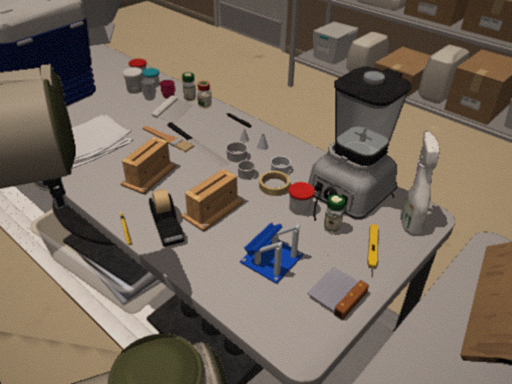

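View pics/top0b.png

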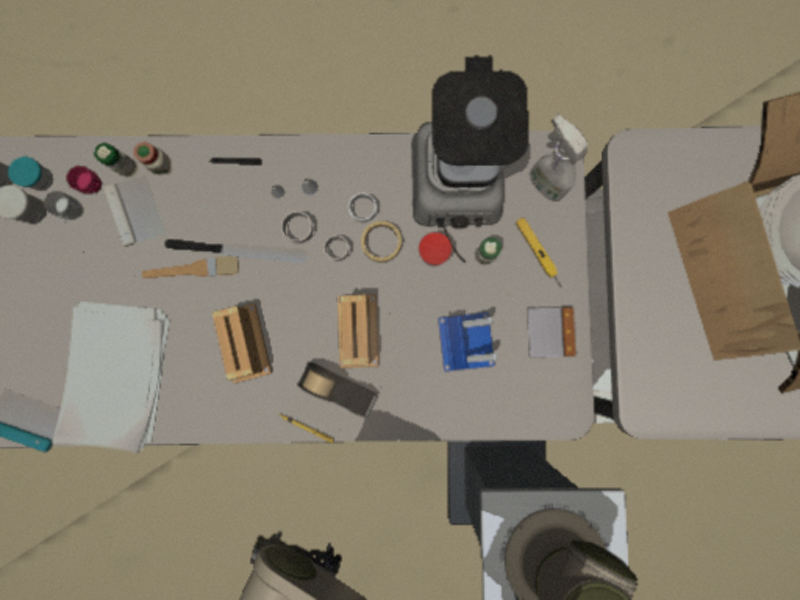

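The scene image shows the scraper at (340,295) and the blue rest at (275,250). In the 800-px top view:
- **Scraper:** orange-brown handle at (568,332), blade at (545,332) pointing left. Its look-alike is the white-handled scraper at (118,215).
- **Rest:** (468,342), with its ledge on the left (+y).
- **Holders:** (241,342) and (358,330). The rightmost, at (358,330), is the one to use.

Next I'll measure these with masks and check the choice in a close crop.

```bash
python3 - <<'E'
from h import *
T=np.load('top0.npy');S=np.load('scene0.npy');pt=cp('top');ps=cp('scene')
def mask(im,lo,hi,box):
    h=cv2.cvtColor(im,cv2.COLOR_RGB2HSV); m=cv2.inRange(h,np.array(lo),np.array(hi)); o=np.zeros_like(m)
    x0,y0,x1,y1=box; o[y0:y1,x0:x1]=m[y0:y1,x0:x1]; return o
def big(m,n=1):
    c,_=cv2.findContours(m,cv2.RETR_EXTERNAL,cv2.CHAIN_APPROX_NONE); return sorted(c,key=cv2.contourArea)[::-1][:n]
def show(name,p,m,z,n=1):
    for c in big(m,n):
        X=onz(p,c.reshape(-1,2),z)[:,:2].astype(np.float32); (cx,cy),(w,h),a=cv2.minAreaRect(X)
        print(name,'A',cv2.contourArea(c),'c',round(cx,4),round(cy,4),'size',round(w,4),round(h,4),'ang',round(a,1),'px',np.round(c.reshape(-1,2).mean(0),1))
s=512/800
B=lambda x0,y0,x1,y1:[int(v*s) for v in(x0,y0,x1,y1)]
hs=(0,110,40);he=(18,255,255)
show('handle top',pt,mask(T,hs,he,B(555,290,585,370)),.032)
show('handle scn',ps,mask(S,hs,he,(325,270,380,325)),.028)
m=mask(T,(0,0,60),(180,70,255),B(520,295,585,370))
show('rest blue',pt,mask(T,(105,120,40),(130,255,255),B(420,300,510,380)),.008)
show('holderR',pt,mask(T,(5,70,60),(25,255,255),B(325,280,392,380)),.096)
show('holderL',pt,mask(T,(5,70,60),(25,255,255),B(205,290,280,390)),.096)
tiles=[]
for c in((545,332),(468,342),(358,330)):
    x,y=int(c[0]*s),int(c[1]*s); tiles.append(cv2.resize(T[y-32:y+32,x-26:x+26],(260,320),interpolation=cv2.INTER_CUBIC))
x=[cv2.resize(S[y-42:y+42,x-50:x+50],(260,218),interpolation=cv2.INTER_CUBIC) for x,y in((340,292),(272,250),(212,198))]
save('crop',np.vstack([np.hstack(tiles),np.hstack(x)]))
E
```

```text
handle top A 177.5 c 0.503 -0.0396 size 0.1052 0.024 ang 1.6 px [363.5 211.8]
handle scn A 477.0 c 0.4969 -0.0463 size 0.1218 0.0316 ang 0.9 px [351.8 299. ]
rest blue A 715.5 c 0.4825 0.186 size 0.117 0.1124 ang 4.6 px [298.2 221.1]
holderR A 1086.0 c 0.5091 0.4261 size 0.1553 0.0835 ang 2.3 px [229.1 212.5]
holderL A 1269.5 c 0.4869 0.6729 size 0.1588 0.0949 ang 13.8 px [154.3 218.9]
```

View pics/crop.png

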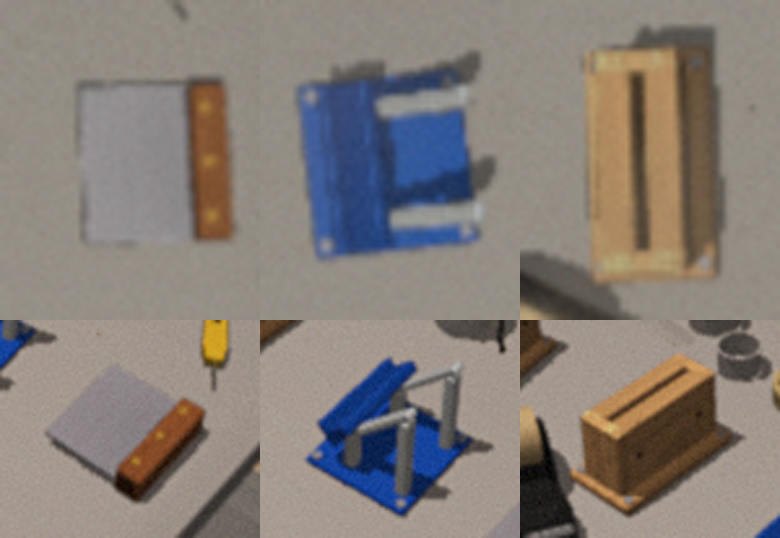

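The crop confirms the three picks: brown-handled scraper with its blade to +y, rest with ledge to +y and high rails to -y, and the right-hand slotted block. Next I'll fly over the holder and rest and refine with the wrist camera.

```bash
python3 - <<'E'
from h import *
p=cp('wrist'); t,M=tool()
print('cam axes in tool',np.round(M.T@p['rotation'],3).tolist(),'off',np.round(M.T@(np.array(p['eye'])-t),3))
D=np.array([[-1,0,0],[0,1,0],[0,0,-1.]])
go([.44,.42,.32],D); go([.44,.19,.32],D)
E
```

```text
cam axes in tool [[-0.001, -0.966, -0.258], [1.0, -0.001, -0.001], [0.0, -0.258, 0.966]] off [ 0.065 -0.    -0.142]
turn [ -0.06  -0.02 -13.85] shift cm [-32.67  -1.17  -8.93]
turn [ -0.06  -0.02 -13.85] shift cm [-38.17 -23.5   -8.9 ]
```

>>> drive_tool([
  [0,0,-6,-4,0,-4,0],
  [0,0,-13.85,-8,0,-8,0],
  [0,0,-13.85,-13,-0.5,-8.9,0],
  [0,0,-13.85,-18,-0.7,-8.9,0],
  [0,0,-13.85,-23,-0.9,-8.9,0],
  [0,0,-13.85,-28,-1.1,-8.9,0],
  [0,0,-13.85,-32.7,-1.2,-8.9,0],
  [0,0,-13.85,-32.7,-1.2,-8.9,0],
])

```text
t: 0.9
eef_pos: [0.4445, 0.4174, 0.3185]
orientation: [-0.001, 0.002, 1.0, -0.001]
contact_force: [-0.3, 0.0, 0.1]
finger_gap: 0.0858
gripper_force: 0.0
```

```bash
python3 - <<'E'
from h import *
p=cp('wrist'); im=cams.grab_frame('wrist'); np.save('w1.npy',im); save('w1',im)
import pickle; pickle.dump(p,open('w1.pkl','wb'))
D=np.array([[-1,0,0],[0,1,0],[0,0,-1.]])
print(tool()); go([.44,.15,.32],D)
g=proj(p,[[.509+a*.075,.426+b*.028,.096] for a in(-1,1) for b in(-1,1)]);print(g.round())
E
```

```text
(array([0.4434792 , 0.41802878, 0.31865662]), array([[-0.99999055,  0.00407028, -0.0015259 ],
       [ 0.00407266,  0.99999049, -0.00156137],
       [ 0.00151953, -0.00156756, -0.99999762]]))
turn [-0.09 -0.09 -0.23] shift cm [  0.24 -26.8   -0.09]
[[239. 156.]
 [286. 156.]
 [241. 271.]
 [284. 271.]]
```

View pics/w1.png

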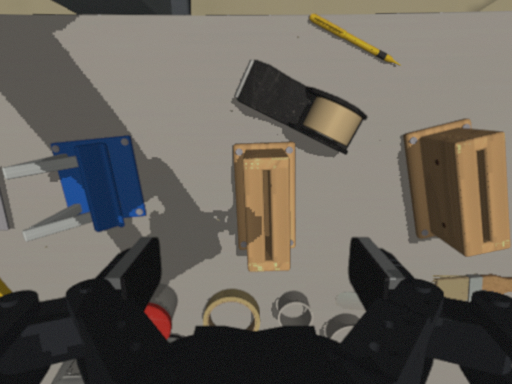

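The wrist view shows the holder at (267,210) with its slot running from about (267,168) to (270,262). The rest is at (98,182), and the tub and tape roll are at the bottom, under the fingers. Next move is over the rest and scraper.

>>> drive_tool([
  [0,0,0,0,-5,0,0],
  [0,0,0,0,-10,0,0],
  [0,0,0,0,-15,0,0],
  [0,0,0,0,-20,0,0],
  [0,0,0,0,-25,0,0],
  [0,0,0,0,-30,0,0],
  [0,0,0,0,-32,0,0],
  [0,0,0,0,-32,0,0],
])

```text
t: 1.75
eef_pos: [0.4397, 0.0987, 0.3205]
orientation: [0.0, 0.001, 1.0, -0.0]
contact_force: [0.3, 0.5, 0.3]
finger_gap: 0.0853
gripper_force: 0.0
```

```bash
python3 - <<'E'
from h import *
import pickle
p=cp('wrist'); im=cams.grab_frame('wrist'); np.save('w2.npy',im); save('w2',im)
pickle.dump(p,open('w2.pkl','wb'))
p1=pickle.load(open('w1.pkl','rb'));w=np.load('w1.npy')
g=cv2.cvtColor(w,cv2.COLOR_RGB2GRAY); h=cv2.cvtColor(w,cv2.COLOR_RGB2HSV)
for v in range(150,276,10): print(v,g[v,240:300:2].tolist())
E
```

```text
150 [138, 145, 139, 86, 79, 81, 84, 77, 79, 78, 74, 74, 73, 72, 71, 71, 71, 73, 73, 70, 72, 75, 104, 131, 145, 140, 138, 125, 135, 142]
160 [90, 93, 139, 143, 143, 146, 149, 158, 167, 166, 158, 156, 155, 155, 155, 157, 158, 158, 153, 147, 147, 153, 156, 155, 135, 147, 147, 127, 135, 141]
170 [89, 92, 119, 138, 141, 145, 143, 143, 141, 142, 141, 116, 93, 90, 78, 105, 138, 140, 143, 144, 145, 141, 141, 143, 129, 147, 148, 132, 135, 142]
180 [89, 87, 110, 135, 140, 142, 144, 143, 141, 140, 140, 122, 89, 88, 62, 90, 133, 137, 142, 143, 143, 142, 140, 141, 131, 147, 151, 128, 138, 142]
190 [89, 90, 98, 134, 138, 141, 141, 141, 141, 139, 141, 124, 90, 88, 67, 78, 128, 136, 143, 143, 141, 142, 139, 141, 131, 149, 154, 131, 136, 142]
200 [86, 91, 86, 132, 148, 144, 143, 142, 139, 139, 141, 131, 97, 89, 70, 72, 132, 148, 145, 144, 141, 141, 140, 139, 132, 148, 154, 134, 137, 141]
210 [85, 88, 85, 79, 90, 90, 137, 138, 141, 139, 140, 135, 89, 90, 76, 65, 122, 147, 145, 143, 141, 141, 139, 139, 135, 147, 156, 135, 137, 142]
220 [85, 88, 83, 76, 90, 90, 89, 87, 83, 84, 84, 133, 91, 89, 81, 61, 117, 146, 145, 143, 141, 140, 140, 140, 135, 133, 157, 134, 134, 142]
230 [81, 85, 87, 73, 86, 90, 88, 87, 85, 84, 83, 134, 100, 89, 83, 56, 111, 144, 146, 142, 140, 141, 138, 139, 137, 134, 155, 137, 135, 142]
240 [80, 83, 84, 72, 84, 89, 88, 127, 139, 139, 139, 142, 119, 57, 58, 53, 105, 143, 147, 142, 140, 140, 138, 139, 141, 111, 137, 139, 137, 141]
250 [82, 82, 83, 86, 125, 149, 144, 142, 140, 139, 138, 140, 123, 60, 57, 56, 97, 143, 148, 144, 142, 139, 140, 139, 141, 116, 141, 141, 141, 141]
260 [142, 140, 142, 133, 113, 134, 142, 144, 140, 139, 141, 141, 131, 106, 104, 106, 106, 131, 138, 142, 142, 140, 140, 140, 141, 119, 143, 143, 141, 142]
270 [140, 141, 141, 141, 121, 135, 142, 142, 147, 155, 162, 156, 142, 138, 140, 136, 134, 134, 140, 141, 136, 134, 136, 133, 133, 141, 141, 140, 139, 141]
```

View pics/w2.png

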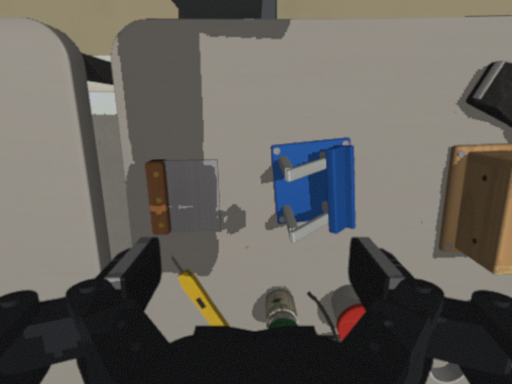

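The wrist view shows the scraper with its handle at (158,197) and blade at (193,195), and the rest at (315,187) with base corners near (273,146) and (350,138). I'll measure these now.

```bash
python3 - <<'E'
from h import *
import pickle
p1=pickle.load(open('w1.pkl','rb'));p2=pickle.load(open('w2.pkl','rb'));w1=np.load('w1.npy');w2=np.load('w2.npy')
def line(p,pts,z,n):
    X=onz(p,pts,z)[:,:2].astype(np.float32); vx,vy,x,y=cv2.fitLine(X,cv2.DIST_HUBER,0,1e-4,1e-4).ravel(); 
    print(n,'mid',X.mean(0).round(4),'dir deg (0=+x)',round(np.degrees(np.arctan(vy/vx)),2) if abs(vx)>abs(vy) else round(-np.degrees(np.arctan(vx/vy)),2)); return X
def cross(row,a,b,th,im):  # first crossing positions
    r=im[row,a:b].astype(float); i=np.where((r[:-1]-th)*(r[1:]-th)<0)[0]; return a+i+(r[i]-th)/(r[i]-r[i+1])
g=cv2.GaussianBlur(cv2.cvtColor(w1,cv2.COLOR_RGB2GRAY),(3,3),0)
L=[];Rr=[]
for v in range(172,252,2):
    if 205<v<240: 
        c=cross(v,265,285,115,g); Rr.append((c[0],v)); continue
    c=cross(v,255,285,115,g)
    if len(c)>=2:L.append((c[0],v));Rr.append((c[-1],v))
a=line(p1,L,.096,'slotL');b=line(p1,Rr,.096,'slotR'); print('width',b[:,1].mean()-a[:,1].mean())
gt=g.T
e=cross(268,152,280,115,gt); print('ends rows',e, onz(p1,[(268,v) for v in e],.096)[:,0].round(4))
def blue(w,box):
    h=cv2.cvtColor(w,cv2.COLOR_RGB2HSV); m=cv2.inRange(h,(105,120,30),(130,255,255)); o=np.zeros_like(m);x0,y0,x1,y1=box;o[y0:y1,x0:x1]=m[y0:y1,x0:x1]
    return o
for w,p,bx,n in((w1,p1,(40,120,160,245),'w1'),(w2,p2,(260,125,370,245),'w2')):
    m=blue(w,bx)
    top=[(u,np.where(m[:,u])[0][0]-.5) for u in range(bx[0],bx[2]) if m[:,u].sum()>255*10]
    t=top[8:-10]; print(t[0],t[-1]); line(p,t,.008,n+' -x edge')
    if n=='w1': e=[(np.where(m[v])[0][-1]+.5,v) for v in range(145,205)]; line(p,e,.008,'+y edge'); print(e[0],e[-1])
    else: e=[(np.where(m[v])[0][0]-.5,v) for v in range(155,215) if m[v].any()]; line(p,e,.008,'-y edge'); print(e[0],e[-1])
    bot=[(u,np.where(m[:,u])[0][-1]+.5) for u in range(bx[0],bx[2]) if m[:,u].sum()>255*10]
    print(bot[::6], onz(p,bot[::6],.008)[:,:2].round(3).tolist())
h=cv2.cvtColor(w2,cv2.COLOR_RGB2HSV); m=cv2.inRange(h,(0,110,30),(20,255,255)); m[:, :140]=0;m[:,175:]=0;m[:150]=0;m[240:]=0
X=onz(p2,np.argwhere(m>0)[:,::-1],.032)[:,:2].astype(np.float32); print('handle',cv2.minAreaRect(X),X.mean(0))
rs=[v for v in range(165,230)]
line(p2,[(np.where(m[v])[0][0]-.5,v) for v in rs],.032,'hand L'); line(p2,[(np.where(m[v])[0][-1]+.5,v) for v in rs],.032,'hand R')
k=cv2.minAreaRect(np.argwhere(m>0)[:,::-1].astype(np.float32));print(k)
print([ (v,cv2.cvtColor(w2,cv2.COLOR_RGB2GRAY)[v,205:230].tolist()) for v in (170,200,225)])
E
```

```text
Traceback (most recent call last):
IndexError: index 0 is out of bounds for axis 0 with size 0
```

```bash
cat > m.py <<'E'
from h import *
import pickle
p1=pickle.load(open('w1.pkl','rb'));p2=pickle.load(open('w2.pkl','rb'));w1=np.load('w1.npy');w2=np.load('w2.npy')
def line(p,pts,z,n):
    X=onz(p,pts,z)[:,:2].astype(np.float32); vx,vy,x,y=cv2.fitLine(X,cv2.DIST_HUBER,0,1e-4,1e-4).ravel(); 
    print(n,'mid',X.mean(0).round(4),'dir deg (0=+x)',round(np.degrees(np.arctan(vy/vx)),2) if abs(vx)>abs(vy) else round(-np.degrees(np.arctan(vx/vy)),2)); return X
def cross(row,a,b,th,im):
    r=im[row,a:b].astype(float); i=np.where((r[:-1]-th)*(r[1:]-th)<0)[0]; return a+i+(r[i]-th)/(r[i]-r[i+1])
def blue(w,box):
    h=cv2.cvtColor(w,cv2.COLOR_RGB2HSV); m=cv2.inRange(h,(105,120,30),(130,255,255)); o=np.zeros_like(m);x0,y0,x1,y1=box;o[y0:y1,x0:x1]=m[y0:y1,x0:x1]
    return o
E
python3 - <<'E'
from m import *
g=cv2.GaussianBlur(cv2.cvtColor(w1,cv2.COLOR_RGB2GRAY),(3,3),0)
L=[];Rr=[]
for v in range(172,252,2):
    c=cross(v,266,285,112,g); Rr+= [(c[-1],v)] if len(c) else []
    c=cross(v,256,268,112,g)
    if not 205<v<240 and len(c): L.append((c[0],v))
a=line(p1,L,.096,'slotL');b=line(p1,Rr,.096,'slotR'); print(len(L),len(Rr),'width',b[:,1].mean()-a[:,1].mean())
e=cross(268,162,280,115,g.T); print('ends rows',e, onz(p1,[(268,v) for v in e],.096)[:,0].round(4))
for w,p,bx,n in((w1,p1,(40,120,160,245),'w1'),(w2,p2,(260,125,370,245),'w2')):
    m=blue(w,bx)
    top=[(u,np.where(m[:,u])[0][0]-.5) for u in range(bx[0],bx[2]) if m[:,u].sum()>255*10]
    t=top[8:-10]; print(t[0],t[-1]); line(p,t,.008,n+' -x edge')
    if n=='w1': e=[(np.where(m[v])[0][-1]+.5,v) for v in range(145,205)]; line(p,e,.008,'+y edge'); print(e[0],e[-1])
    else: e=[(np.where(m[v])[0][0]-.5,v) for v in range(155,215) if m[v].any()]; line(p,e,.008,'-y edge'); print(e[0],e[-1])
    bot=[(u,np.where(m[:,u])[0][-1]+.5) for u in range(bx[0],bx[2]) if m[:,u].sum()>255*10]
    print([(int(a[0]),float(a[1]),*b.round(3).tolist()) for a,b in zip(bot[::8], onz(p,bot[::8],.008)[:,:2])])
h=cv2.cvtColor(w2,cv2.COLOR_RGB2HSV); m=cv2.inRange(h,(0,110,30),(20,255,255)); m[:, :140]=0;m[:,175:]=0;m[:150]=0;m[240:]=0
rs=[v for v in range(167,228)]
line(p2,[(np.where(m[v])[0][0]-.5,v) for v in rs],.032,'hand L'); line(p2,[(np.where(m[v])[0][-1]+.5,v) for v in rs],.032,'hand R')
k=cv2.minAreaRect(np.argwhere(m>0)[:,::-1].astype(np.float32));bx=cv2.boxPoints(k);print(bx.round(1).tolist(),onz(p2,bx,.032)[:,:2].round(4).tolist())
G=cv2.cvtColor(w2,cv2.COLOR_RGB2GRAY)
for v in (170,200,225): print(v,G[v,208:228].tolist())
E
```

```text
slotL mid [0.4926 0.4269] dir deg (0=+x) 1.57
slotR mid [0.503  0.4376] dir deg (0=+x) 1.83
23 40 width 0.01073885
ends rows [169.1   260.375] [0.4499 0.5692]
(67, np.float64(141.5)) (133, np.float64(153.5))
w1 -x edge mid [0.4217 0.1954] dir deg (0=+x) 5.38
+y edge mid [0.4744 0.2432] dir deg (0=+x) 5.62
(np.float64(131.5), 145) (np.float64(143.5), 204)
[(59, 175.5, 0.475, 0.128), (67, 204.5, 0.52, 0.133), (75, 203.5, 0.518, 0.145), (83, 212.5, 0.533, 0.155), (91, 215.5, 0.538, 0.166), (99, 230.5, 0.562, 0.175), (107, 228.5, 0.559, 0.188), (115, 225.5, 0.554, 0.201), (123, 225.5, 0.554, 0.213), (131, 216.5, 0.54, 0.227), (139, 207.5, 0.525, 0.24)]
(280, np.float64(144.5)) (344, np.float64(137.5))
w2 -x edge mid [0.4219 0.1815] dir deg (0=+x) 5.57
-y edge mid [0.4868 0.1275] dir deg (0=+x) 5.46
(np.float64(271.5), 155) (np.float64(276.5), 214)
[(272, 161.5, 0.452, 0.124), (280, 222.5, 0.547, 0.138), (288, 204.5, 0.518, 0.149), (296, 220.5, 0.544, 0.162), (304, 220.5, 0.544, 0.175), (312, 218.5, 0.541, 0.187), (320, 214.5, 0.534, 0.199), (328, 212.5, 0.531, 0.211), (336, 232.5, 0.564, 0.225), (344, 227.5, 0.556, 0.237), (352, 227.5, 0.556, 0.25)]
hand L mid [ 0.4988 -0.0536] dir deg (0=+x) 0.9
hand R mid [ 0.4989 -0.0279] dir deg (0=+x) 1.14
[[144.89999389648438, 161.6999969482422], [163.0, 159.8000030517578], [170.60000610351562, 232.60000610351562], [152.60000610351562, 234.5]] [[0.4473, -0.0542], [0.4447, -0.029], [0.5534, -0.0262], [0.5563, -0.0531]]
170 [81, 85, 84, 85, 86, 87, 102, 132, 138, 124, 128, 137, 141, 140, 142, 141, 140, 141, 139, 139]
200 [83, 82, 82, 83, 82, 84, 84, 83, 99, 128, 126, 115, 134, 140, 139, 139, 140, 140, 139, 140]
225 [82, 83, 81, 82, 82, 81, 81, 83, 83, 81, 82, 78, 72, 79, 86, 85, 86, 86, 84, 85]
```

Measured positions, all consistent with the given sizes:
- **Scraper:** bar centre (0.500, -0.0407), yaw about 1.2°.
- **Rest:** origin (0.484, 0.186), yaw 5.5°. Edge spacing measures 116.4 mm against the stated 116.
- **Slot:** centre (0.5096, 0.4326), yaw about 1.7°. Length measures 119 mm against the stated 118.

Next I'll work out the grasp.

```bash
cat >> h.py <<'E'
def Rz(a): return R.from_euler('z',a,degrees=True).as_matrix()
def Rx(a): return R.from_euler('x',a,degrees=True).as_matrix()
D=np.array([[-1,0,0],[0,1,0],[0,0,-1.]])
E
python3 - <<'E'
from h import *
go([.500,-.0407,.10],Rz(1.2)@D); go([.500,-.0407,.019],Rz(1.2)@D)
E
```

```text
turn [ 0.02  0.02 -1.27] shift cm [ -6.03 -14.07  22.04]
turn [ 0.02  0.02 -1.27] shift cm [ -6.03 -14.07  30.14]
```

>>> drive_tool([
  [0,0,-1.27,-2,-4.6,0,0],
  [0,0,-1.27,-4,-9.2,1,0],
  [0,0,-1.27,-5.5,-13,4,0],
  [0,0,-1.27,-6.03,-14.07,9,0],
  [0,0,-1.27,-6.03,-14.07,14,0],
  [0,0,-1.27,-6.03,-14.07,19,0],
  [0,0,-1.27,-6.03,-14.07,22,0],
  [0,0,-1.27,-6.03,-14.07,22,0],
])

```text
t: 2.6
eef_pos: [0.4985, -0.0384, 0.0967]
orientation: [-0.004, -0.012, 1.0, 0.001]
contact_force: [0.3, 0.0, 1.1]
finger_gap: 0.0853
gripper_force: 0.0
```

>>> drive_tool([
  [0,0,0,0,0,3,0],
  [0,0,0,0,0,5.5,0],
  [0,0,0,0,0,7,0],
  [0,0,0,0,0,8.1,0],
  [0,0,0,0,0,8.1,0],
])

```text
t: 3.1
eef_pos: [0.501, -0.0402, 0.0196]
orientation: [0.0, -0.012, 1.0, 0.0]
contact_force: [0.4, 0.1, -0.4]
finger_gap: 0.0855
gripper_force: 0.0
```

>>> drive_tool([
  [0,0,0,0,0,0,0.6],
  [0,0,0,0,0,0,1],
  [0,0,0,0,0,0,1],
  [0,0,0,0,0,0,1],
  [0,0,0,0,0,0,1],
  [0,0,0,0,0,0,1],
  [0,0,0,0,0,0,1],
])

```text
t: 3.8
eef_pos: [0.501, -0.0412, 0.02]
orientation: [0.0, -0.011, 1.0, -0.0]
contact_force: [-1.6, -0.3, 5.0]
finger_gap: 0.0243
gripper_force: 58.9
```

```bash
python3 - <<'E'
from h import *
Rs=Rz(5.5)@Rx(-45); seat=np.array([.4868,.1609,.12])
for up,back in((.07,.005),(0,.004)):
    ps=seat+Rs@[0,-back,up]; print(ps); go(ps+Rs@[0,0,.004],Rs@D)
E
```

```text
[0.48239474 0.20665034 0.17303301]
turn [44.95 -1.62 -4.04] shift cm [  1.32  25.09 -15.6 ]
[0.48707109 0.15808459 0.12282843]
turn [44.95 -1.62 -4.04] shift cm [  0.96  20.23 -10.58]
```

>>> drive_tool([
  [0,0,0,0,0,-3,1],
  [0,0,0,0,1,-7.5,1],
  [7,0,-0.5,0,3,-12,1],
  [14,-0.5,-1,0,6,-16,1],
  [21,-0.8,-2,0.5,9.5,-19.5,1],
  [28,-1,-2.5,0.7,13.5,-22.5,1],
  [35,-1.3,-3,1,18,-24.5,1],
  [42,-1.5,-4,1.2,22,-25,1],
])

```text
t: 4.6
eef_pos: [0.4836, 0.1813, 0.2724]
orientation: [0.02, -0.044, 0.932, -0.359]
contact_force: [1.8, -0.4, -2.3]
finger_gap: 0.0241
gripper_force: 60.2
```

```bash
python3 - <<'E'
from h import *
Rs=Rz(5.5)@Rx(-45); seat=np.array([.4868,.1609,.12])
for up,back in((.07,.005),(0,.004)):
    ps=seat+Rs@[0,-back,up]; go(ps+Rs@[0,0,.004],Rs@D)
s=env.observe();print(s['t'],s['eef_pos'],s['finger_gap'])
p=cp('scene');im=cams.grab_frame('scene');save('s2',im)
E
```

```text
turn [ 2.8   0.24 -0.23] shift cm [-0.07  8.57  5.25]
turn [ 2.8   0.24 -0.23] shift cm [-0.04  8.33 12.25]
4.6 [0.4836094  0.18127712 0.27235065] 0.024051086084102724
```

View pics/s2.png

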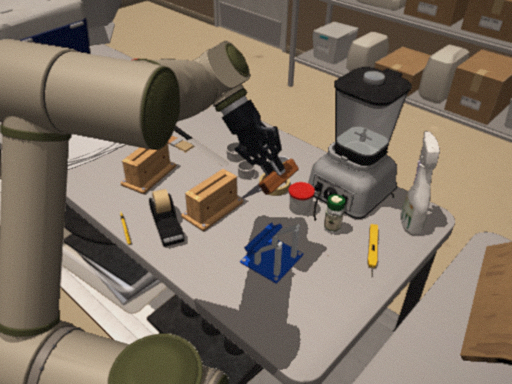

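The picture shows the scraper held above the table at (280,175), blade down towards +y, with the rest clear at (272,255). Going to the pre-seat pose, then onto the rest.

>>> drive_tool([
  [1.4,0,0,0,4,0,1],
  [2.8,0.2,-0.2,0,8,1.5,1],
  [2.8,0.2,-0.2,0,8.5,5,1],
  [2.8,0.2,-0.2,0,8.4,8,1],
  [2.8,0.2,-0.2,0,8.4,8,1],
])

```text
t: 5.15
eef_pos: [0.4815, 0.1855, 0.1506]
orientation: [0.012, -0.045, 0.923, -0.382]
contact_force: [0.7, 0.6, -1.3]
finger_gap: 0.0238
gripper_force: 60.2
```

```bash
python3 - <<'E'
from h import *
Rs=Rz(5.5)@Rx(-45); seat=np.array([.4868,.1609,.12])
for up,back in((0,.005),):
    ps=seat+Rs@[0,-back,up]; go(ps+Rs@[0,0,.004],Rs@D)
E
```

```text
turn [ 0.09 -0.61  0.37] shift cm [-0.33 -0.12  3.53]
```

>>> drive_tool([
  [0,-0.6,0.4,-0.3,-0.1,1.5,1],
  [0,-0.6,0.4,-0.3,-0.1,2.5,1],
  [0,-0.6,0.4,-0.3,-0.1,3.1,1],
  [0,-0.6,0.4,-0.3,-0.1,3.1,1],
  [0,-0.6,0.4,-0.3,-0.1,3.1,1],
])

```text
t: 5.65
eef_pos: [0.488, 0.1657, 0.1327]
orientation: [0.022, -0.044, 0.923, -0.38]
contact_force: [0.7, 0.8, -1.9]
finger_gap: 0.0245
gripper_force: 60.2
```

```bash
python3 - <<'E'
from h import *
Rs=Rz(5.5)@Rx(-45); seat=np.array([.4868,.1609,.12])
ps=seat+Rs@[0,-.005,0]; go(ps+Rs@[0,0,.004],Rs@D); 
E
```

```text
turn [ 0.2   0.36 -0.23] shift cm [0.17 0.07 0.83]
```

>>> drive_tool([
  [0,0,0,0,0,0.3,1],
  [0,0,0,0,0,0.5,1],
  [0,0,0,0,0,0.6,1],
  [0,0,0,0,0,0.6,1],
])

```text
t: 6.05
eef_pos: [0.4883, 0.1611, 0.128]
orientation: [0.022, -0.044, 0.923, -0.381]
contact_force: [0.0, -0.3, -1.5]
finger_gap: 0.0246
gripper_force: 60.2
```

```bash
python3 - <<'E'
from h import *
Rs=Rz(5.5)@Rx(-45); seat=np.array([.4868,.1609,.12])
ps=seat+Rs@[0,-.005,0]; go(ps+Rs@[0,0,.004],Rs@D); print(env.observe()['contact_force'])
E
```

```text
turn [ 0.18  0.33 -0.21] shift cm [0.15 0.06 0.17]
[ 0.01345937 -0.32034098 -1.45311913]
```

>>> drive_tool([
  [0,0,0,0,0,0.15,1],
  [0,0,0,0,0,0.25,1],
  [0,0,0,0,0,0.25,1],
])

```text
t: 6.35
eef_pos: [0.4886, 0.16, 0.127]
orientation: [0.022, -0.044, 0.924, -0.38]
contact_force: [-2.7, 4.3, 5.0]
finger_gap: 0.0241
gripper_force: 61.4
```

```bash
python3 - <<'E'
from h import *
im=cams.grab_frame('scene')[185:285,215:345];im2=cams.grab_frame('wrist');save('s3',np.hstack([cv2.resize(im,(416,320),interpolation=cv2.INTER_CUBIC),cv2.resize(im2,(384,320))]))
E
```

```text
(no output)
```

View pics/s3.png

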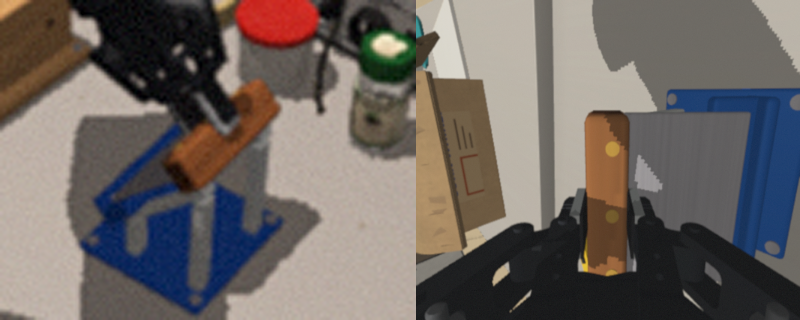

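The picture shows the bar on the rails, the blade edge just inside the blue ledge (wrist view x≈750), and a contact force of about 6 N along the slope normal. Releasing and backing off along the normal.

>>> drive_tool([
  [0,0,0,0,0,0,0.6],
  [0,0,0,0,0,0,0.3],
  [0,0,0,0,0,0,0],
  [0,0,0,0,0,0,0],
  [0,0,0,0,0,-1,0],
  [0,0,0,0,0,-4,0],
  [0,0,0,0,0,-8,0],
  [0,0,0,0,0,-12,0],
])

```text
t: 7.25
eef_pos: [0.4792, 0.2448, 0.213]
orientation: [0.022, -0.044, 0.924, -0.38]
contact_force: [0.5, -0.4, -0.2]
finger_gap: 0.0855
gripper_force: 0.0
```

```bash
python3 - <<'E'
from h import *
import pickle
p=cp('wrist');im2=cams.grab_frame('wrist');np.save('w4.npy',im2);pickle.dump(p,open('w4.pkl','wb'))
im=cams.grab_frame('scene')[185:285,215:345];save('s4',np.hstack([cv2.resize(im,(416,320),interpolation=cv2.INTER_CUBIC),cv2.resize(im2,(384,320))]))
Rs=Rz(5.5)@Rx(-45); seat=np.array([.4868,.1609,.12])
pt=proj(p,[seat+Rs@np.array([a*.055,b,.016]) for a in(-1,1) for b in(-.013,.013)]);print(pt.round(1).tolist())
h=cv2.cvtColor(im2,cv2.COLOR_RGB2HSV); m=cv2.inRange(h,(0,110,30),(20,255,255));
c=max(cv2.findContours(m,cv2.RETR_EXTERNAL,cv2.CHAIN_APPROX_NONE)[0],key=cv2.contourArea);print(cv2.boxPoints(cv2.minAreaRect(c)).round(1).tolist())
E
```

```text
[[244.9, 119.5], [278.0, 119.4], [246.4, 247.9], [276.0, 247.7]]
[[246.0, 124.0], [276.0, 124.0], [276.0, 248.0], [246.0, 248.0]]
```

View pics/s4.png

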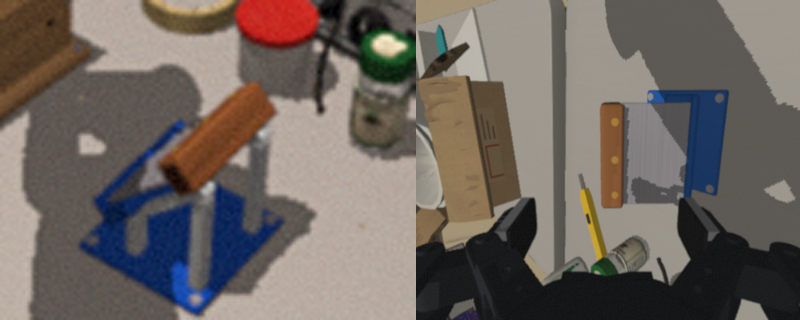

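The scraper leans on the rest, let go and in the middle: the predicted bar corners match the mask within about 4 px. Next I'll plan the regrasp along the blade axis.

```bash
python3 - <<'E'
from h import *
Rs=Rz(5.5)@Rx(-45); seat=np.array([.4868,.1609,.12])+Rs@[.0015,0,0]
go([.487,.12,.30],Rz(5.5)@D)
G=Rs@np.array([[-1,0,0],[0,0,1.],[0,1,0]])
for b in(.10,-.010): print(seat+Rs@[0,-b,0]); go(seat+Rs@[0,-b,0],G)
E
```

```text
turn [-4.462e+01  8.500e-01 -4.000e-02] shift cm [  0.48 -15.     2.89]
[0.49507041 0.09065863 0.19071068]
turn [-89.62   0.87   0.31] shift cm [ 0.12 -9.45 12.78]
[0.48761536 0.16808228 0.11292893]
turn [-89.62   0.87   0.31] shift cm [ 0.19  1.55 12.85]
```

>>> drive_tool([
  [-5,0,0,0,-4,-1,0],
  [-12,0,0,0,-8,0,0],
  [-20,0,0,0.3,-12,1,0],
  [-28,0.5,0,0.4,-14.5,2.5,0],
  [-36,0.8,0,0.4,-15,3,0],
  [-44,0.8,0,0.4,-15,3,0],
  [-52,0.8,0,0.4,-15,5,0],
  [-60,0.8,0,0.4,-15,7,0],
])

```text
t: 8.15
eef_pos: [0.4906, 0.0877, 0.2679]
orientation: [-0.008, -0.046, 0.99, 0.134]
contact_force: [-0.1, -0.6, -0.4]
finger_gap: 0.085
gripper_force: 0.0
```

```bash
python3 - <<'E'
from h import *
Rs=Rz(5.5)@Rx(-45); seat=np.array([.4868,.1609,.12])+Rs@[.0015,0,0]
G=Rs@np.array([[-1,0,0],[0,0,1.],[0,1,0]])
for b in(.10,-.010): go(seat+Rs@[0,-b,0],G)
print(np.round(env.observe()['qpos'],2))
E
```

```text
turn [-29.53  -0.08  -0.19] shift cm [-0.5  -1.81  7.51]
turn [-29.53  -0.08  -0.19] shift cm [-0.51  3.61 17.08]
[-0.2   0.23  1.53  0.26  1.46 -1.9 ]
```

>>> drive_tool([
  [-8,0,0,-0.2,-1.5,0.5,0],
  [-16,0,0,-0.4,-2.5,2,0],
  [-24,0,0,-0.5,-2.5,4.5,0],
  [-29.5,0,-0.2,-0.5,-1.8,7.2,0],
  [-29.5,0,-0.2,-0.5,-1.8,7.5,0],
  [-29.5,0,-0.2,-0.5,-1.8,7.5,0],
])

```text
t: 8.75
eef_pos: [0.4947, 0.0906, 0.1905]
orientation: [-0.021, -0.044, 0.924, 0.379]
contact_force: [-0.1, -0.2, 0.4]
finger_gap: 0.0856
gripper_force: 0.0
```

```bash
python3 - <<'E'
from h import *
Rs=Rz(5.5)@Rx(-45); seat=np.array([.4868,.1609,.12])+Rs@[.0015,0,0]
G=Rs@np.array([[-1,0,0],[0,0,1.],[0,1,0]])
for b in(-.010,): go(seat+Rs@[0,-b,0],G)
print(np.round(env.observe()['qpos'],2))
p=cp('wrist');im=cams.grab_frame('wrist')
pt=proj(p,[seat+Rs@np.array([a*.055,-.013,b]) for a in(-1,1) for b in(-.016,.016)]);print(pt.round(1).tolist())
h=cv2.cvtColor(im,cv2.COLOR_RGB2HSV); m=cv2.inRange(h,(0,110,30),(20,255,255));
c=max(cv2.findContours(m,cv2.RETR_EXTERNAL,cv2.CHAIN_APPROX_NONE)[0],key=cv2.contourArea);print(cv2.contourArea(c),cv2.boxPoints(cv2.minAreaRect(c)).round(1).tolist())
save('w5',im)
E
```

```text
turn [-0.43 -0.27 -0.16] shift cm [-0.09  0.1  10.98]
[-0.39  0.42  1.66  0.67  1.51 -2.26]
[[233.8, 122.9], [278.3, 122.8], [236.6, 261.8], [276.1, 261.9]]
10719.0 [[300.70001220703125, 234.39999389648438], [304.1000061035156, 124.0], [437.5, 128.0], [434.1000061035156, 238.5]]
```

View pics/w5.png

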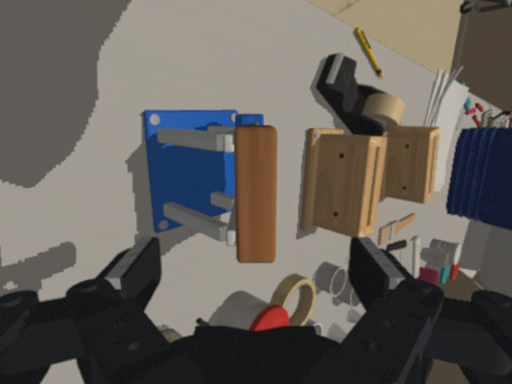

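The wrist view shows the bar at columns 236–277, rows 126–262, as predicted, and the gap between the rails is open. Advancing and gripping.

>>> drive_tool([
  [0,0,0,0,0,4,0],
  [0,0,0,-0.1,0.1,7.5,0],
  [0,0,0,-0.1,0.1,9.5,0],
  [0,0,0,-0.1,0.1,10.8,0],
  [0,0,0,-0.1,0.1,11,0],
  [0,0,0,-0.1,0.1,11,0],
])

```text
t: 9.4
eef_pos: [0.4885, 0.1683, 0.1138]
orientation: [-0.02, -0.045, 0.924, 0.379]
contact_force: [-0.9, 0.1, 0.6]
finger_gap: 0.0853
gripper_force: 0.0
```

>>> drive_tool([
  [0,0,0,0,0,0,0.5],
  [0,0,0,0,0,0,0.8],
  [0,0,0,0,0,0,1],
  [0,0,0,0,0,0,1],
  [0,0,0,0,0,0,1],
  [0,0,0,0,0,0,1],
])

```text
t: 10.0
eef_pos: [0.4881, 0.1681, 0.1132]
orientation: [-0.02, -0.044, 0.924, 0.379]
contact_force: [-1.3, -5.7, 4.6]
finger_gap: 0.0311
gripper_force: 59.9
```

```bash
python3 - <<'E'
from h import *
Rs=Rz(5.5)@Rx(-45); seat=np.array([.4868,.1609,.12])+Rs@[.0015,0,0]
t,M=tool(); print('bar centre in tool',np.round(M.T@(seat-t),4), 'axes', np.round(M,3).tolist())
go(t+[0,-.02,.06],M); go([.507,.30,.27],Rz(2)@D); go([.5096,.4326,.27],Rz(1.7)@D)
E
```

```text
bar centre in tool [ 0.0006 -0.0003 -0.0098] axes [[-0.995, -0.066, -0.071], [-0.097, 0.708, 0.699], [0.004, 0.703, -0.711]]
turn [0. 0. 0.] shift cm [ 0.22  2.8  -5.67]
turn [44.64 -1.58  3.3 ] shift cm [-3.1  20.23 -2.06]
turn [44.64 -1.7   3.58] shift cm [-4.64 29.61  7.2 ]
```

>>> drive_tool([
  [0,0,0,0,1.5,-0.5,1],
  [0,0,0,0,5,-1.5,1],
  [5,0,0.3,-0.5,9,-2.5,1],
  [13,-0.4,1,-1,13,-3,1],
  [21,-0.8,1.6,-2,16.5,-3,1],
  [29,-1.2,2.2,-2.5,19.5,-2.5,1],
  [37,-1.4,2.8,-3,20.2,-2,1],
  [44.6,-1.6,3.4,-3.1,20.2,-2,1],
])

```text
t: 10.8
eef_pos: [0.5067, 0.3021, 0.2699]
orientation: [0.001, -0.017, 1.0, -0.002]
contact_force: [-0.6, -0.2, -2.5]
finger_gap: 0.0309
gripper_force: 59.7
```

```bash
python3 - <<'E'
from h import *
import pickle
go([.5096,.4326,.23],Rz(1.7)@D); print(tool()[0])
p=cp('wrist');im=cams.grab_frame('wrist');np.save('w6.npy',im);pickle.dump(p,open('w6.pkl','wb'))
save('w6',im)
E
```

```text
turn [-0.21  0.09  0.26] shift cm [-0.73 13.05  3.94]
[0.50670413 0.30210305 0.26990927]
```

View pics/w6.png

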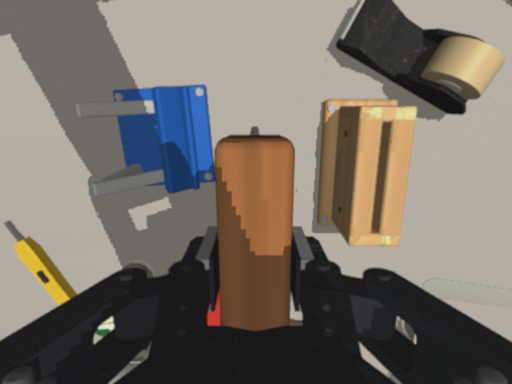

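The wrist view shows the scraper upright in the fingers, handle end at (255,140), with the slot at columns 374–392, rows 120–237. I'll re-measure the slot from this frame and the top view by code.

```bash
python3 - <<'E'
from m import *
p6=pickle.load(open('w6.pkl','rb'));w6=np.load('w6.npy')
T=np.load('top0.npy');pt=cp('top')
def prof(im,p,n):
    # rectify z=.096 plane around the slot: sampling at world grid, 0.25 mm
    xs=np.arange(.46,.5601,.002); ys=np.arange(.39,.475,.00025)
    X=np.array([[x,y+(x-.5096)*np.tan(np.radians(1.7)),.096] for x in xs for y in ys])
    uv=proj(p,X).reshape(len(xs),len(ys),2).astype(np.float32)
    g=cv2.remap(cv2.cvtColor(im,cv2.COLOR_RGB2GRAY).astype(np.float32),uv[...,0],uv[...,1],cv2.INTER_CUBIC)
    r=np.median(g,0); k=np.where((ys>.42)&(ys<.445))[0]; d=np.gradient(cv2.GaussianBlur(r[None],(9,1),0)[0])
    l=k[np.argmin(d[k])];q=k[np.argmax(d[k])]
    print(n,'slot edges',ys[l].round(4),ys[q].round(4),'centre',((ys[l]+ys[q])/2).round(4)); print(r[60:260:8].round().astype(int).tolist())
    # yaw: per-row darkest centroid
    c=[]
    for row in g:
        w=np.clip(125-row[k],0,None); c.append((w*ys[k]).sum()/max(w.sum(),1))
    c=np.array(c); f=np.polyfit(xs-.5096,c,1); print(' yaw corr deg',np.degrees(f[0]).round(2),'centroid',f[1].round(4))
prof(w1,p1,'w1');prof(w6,p6,'w6');prof(T,pt,'top')
g=cv2.cvtColor(w6,cv2.COLOR_RGB2GRAY)
E
```

```text
w1 slot edges 0.4275 0.4367 centre 0.4321
[92, 126, 137, 140, 142, 141, 140, 140, 139, 139, 141, 121, 89, 90, 79, 57, 96, 136, 148, 145, 143, 142, 141, 140, 139]
 yaw corr deg -0.82 centroid 0.4321
w6 slot edges 0.427 0.436 centre 0.4315
[131, 172, 183, 180, 178, 176, 175, 174, 172, 173, 174, 119, 69, 69, 69, 83, 134, 171, 183, 180, 177, 175, 174, 173, 172]
 yaw corr deg 0.13 centroid 0.4316
top slot edges 0.429 0.4385 centre 0.4337
[91, 116, 138, 147, 148, 147, 145, 144, 144, 144, 142, 130, 102, 78, 66, 70, 86, 115, 139, 149, 148, 147, 145, 144, 144]
 yaw corr deg 0.11 centroid 0.4336
```

The slot estimates agree at y≈0.432, yaw 1.8°, once the top camera's known +1.6 mm offset (seen on the handle) is removed. Moving above the slot.

>>> drive_tool([
  [0,0,0,-0.2,4,0,1],
  [-0.2,0,0.2,-0.4,8,0.5,1],
  [-0.2,0,0.2,-0.6,11,2.5,1],
  [-0.2,0,0.2,-0.75,13,4,1],
  [-0.2,0,0.2,-0.75,13,5.5,1],
  [-0.2,0,0.2,-0.75,13,5.5,1],
  [-0.2,0,0.2,-0.75,13,5.5,1],
])

```text
t: 11.55
eef_pos: [0.5101, 0.4303, 0.2142]
orientation: [-0.001, -0.015, 1.0, 0.002]
contact_force: [0.5, -0.3, -1.7]
finger_gap: 0.0311
gripper_force: 60.4
```

```bash
python3 - <<'E'
from h import *
go([.510,.432,.18],Rz(1.8)@D); s=env.observe(); print(s['eef_pos'],s['contact_force'])
E
```

```text
turn [ 0.28 -0.12 -0.12] shift cm [-0.01  0.15  3.42]
[0.51005959 0.43032306 0.21415073] [ 0.54126921 -0.28079995 -1.70739827]
```

>>> drive_tool([
  [0.3,-0.1,-0.1,0,0.15,1,1],
  [0.3,-0.1,-0.1,0,0.15,2.2,1],
  [0.3,-0.1,-0.1,0,0.15,3,1],
  [0.3,-0.1,-0.1,0,0.15,3.2,1],
  [0.3,-0.1,-0.1,0,0.15,3.2,1],
  [0.3,-0.1,-0.1,0,0.15,3.2,1],
])

```text
t: 12.15
eef_pos: [0.51, 0.4325, 0.1825]
orientation: [0.001, -0.016, 1.0, -0.0]
contact_force: [0.2, 0.2, -2.0]
finger_gap: 0.0309
gripper_force: 60.4
```

```bash
python3 - <<'E'
from h import *
go([.510,.432,.18],Rz(1.8)@D); s=env.observe(); print(s['eef_pos'],s['contact_force'])
im=cams.grab_frame('scene');np.save('s7.npy',im)
ps=cp('scene')
# steel blade edge & block top as seen by the scene camera, predicted
t,M=tool(); bar=t+M@[.0006,0,-.0098]
print(proj(ps,[bar+M@[a*.055,0,.088] for a in(-1,1)]).round(1).tolist(), proj(ps,[[.5096+a*.059,.432+a*.0018,.096] for a in(1,-1)]).round(1).tolist())
E
```

```text
turn [-0.02  0.07  0.  ] shift cm [ 0.   -0.05  0.25]
[0.51001452 0.43251405 0.18252428] [ 0.24515223  0.21955835 -2.04305249]
[[224.6, 172.7], [196.2, 191.2]] [[225.8, 174.5], [195.5, 194.4]]
```

>>> drive_tool([
  [0,0,0,0,-0.05,0.5,1],
  [0,0,0,0,-0.05,1,1],
  [0,0,0,0,-0.05,1.4,1],
  [0,0,0,0,-0.05,1.6,1],
  [0,0,0,0,-0.05,1.6,1],
  [0,0,0,0,-0.05,1.6,1],
])

```text
t: 12.8
eef_pos: [0.5099, 0.432, 0.1662]
orientation: [0.0, -0.016, 1.0, -0.0]
contact_force: [0.3, -0.5, -3.0]
finger_gap: 0.0309
gripper_force: 60.4
```

The blade is in the slot with no resistance. Continuing down.

>>> drive_tool([
  [0,0,0,0,0,1,1],
  [0,0,0,0,0,2,1],
  [0,0,0,0,0,3,1],
  [0,0,0,0,0,4,1],
  [0,0,0,0,0,4.5,1],
  [0,0,0,0,0,4.5,1],
])

```text
t: 13.4
eef_pos: [0.5096, 0.4317, 0.12]
orientation: [-0.0, -0.016, 1.0, -0.001]
contact_force: [-0.5, -0.6, -1.3]
finger_gap: 0.0306
gripper_force: 60.4
```

>>> drive_tool([
  [0,0,0,0,0,0.7,1],
  [0,0,0,0,0,1.3,1],
  [0,0,0,0,0,1.7,1],
  [0,0,0,0,0,1.9,1],
  [0,0,0,0,0,1.9,1],
])

```text
t: 13.9
eef_pos: [0.5098, 0.4319, 0.1018]
orientation: [0.0, -0.016, 1.0, -0.0]
contact_force: [-0.4, 0.1, -2.3]
finger_gap: 0.0308
gripper_force: 60.4
```

>>> drive_tool([
  [0,0,0,0,0,0.15,1],
  [0,0,0,0,0,0.25,1],
  [0,0,0,0,0,0.25,1],
])

```text
t: 14.2
eef_pos: [0.5099, 0.4319, 0.0995]
orientation: [0.0, -0.016, 1.0, -0.0]
contact_force: [0.3, 0.8, -2.4]
finger_gap: 0.0306
gripper_force: 60.4
```

>>> drive_tool([
  [0,0,0,0,0,0,0.7],
  [0,0,0,0,0,0,0.4],
  [0,0,0,0,0,0,0],
  [0,0,0,0,0,0,0],
  [0,0,0,0,0,-2,0],
  [0,0,0,0,0,-6,0],
  [0,0,0,0,0,-11,0],
  [0,0,0,0,0,-16,0],
])

```text
t: 15.0
eef_pos: [0.5095, 0.4318, 0.2616]
orientation: [0.0, -0.016, 1.0, -0.0]
contact_force: [0.7, 0.1, -0.3]
finger_gap: 0.0855
gripper_force: 0.0
```

```bash
python3 - <<'E'
from h import *
p=cp('wrist');im=cams.grab_frame('wrist');print(tool()[0])
pt=proj(p,[[.5096+a*.055,.432+b*.016+a*.0017,.122] for a in(-1,1) for b in(-1,1)]);print(pt.round(1).tolist())
h=cv2.cvtColor(im,cv2.COLOR_RGB2HSV)
m=cv2.inRange(h,(0,150,30),(14,255,255)); m[:100]=0;m[330:]=0;m[:,:200]=0;m[:,310:]=0
c=max(cv2.findContours(m,cv2.RETR_EXTERNAL,cv2.CHAIN_APPROX_NONE)[0],key=cv2.contourArea)
b=cv2.boxPoints(cv2.minAreaRect(c));print(cv2.contourArea(c),b.round(1).tolist(),onz(p,b,.122)[:,:2].round(4).tolist())
E
```

```text
[0.51112731 0.4328764  0.2716054 ]
[[236.9, 118.8], [273.2, 120.0], [238.6, 234.9], [271.5, 235.9]]
3204.5 [[238.0, 122.0], [271.0, 122.0], [271.0, 235.0], [238.0, 235.0]] [[0.4573, 0.4153], [0.4564, 0.4444], [0.5637, 0.4492], [0.5647, 0.4171]]
```

>>> drive_tool([
  [0,0,0,0,0,-3,0],
  [0,0,0,0,0,-3,0],
  [0,0,0,0,0,-3,0],
])

```text
t: 15.35
eef_pos: [0.5098, 0.4321, 0.2894]
orientation: [0.0, -0.016, 1.0, -0.0]
contact_force: [0.4, 0.3, -1.4]
finger_gap: 0.0856
gripper_force: 0.0
```

```bash
python3 -c "
from plant import env
print(env.finish_job())"
```

```text
the job is handed in; nothing more can be done
None
```

The scraper was leaned on the rest and let go, then retaken by the handle and slid fully down into the right-hand block's slot; it stands there released, and I handed the job in at about 15 s, but no verdict was returned.

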